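Roll the red specimen mount up to its viewing stop

TASK

The small twin ramp on the bench has two sloped gutters, each with a round specimen mount lying on its side at the low end. With closed fingertips, push the red mount up its gutter from behind until it drops over the crest into the green seat against the stop, so that it cannot roll back, then draw the fingers away. Never pick it up, leave the cream mount at the low end of its own gutter, and leave the things standing round the ramp alone.

Things in the scene. Friction and masses are not known exactly. Their poses are not given: they have to be found in the camera images.
- ramp: twin ramp, fixed, 250 x 126 mm base plate, grey and aluminium; origin at the centre of its underside on the worktop, x uphill along the gutters, z up. Gutter centre lines at y = +34 and -34 mm. The gutter floors rise 8 degrees from x = -88 mm (34 mm high) to a crest at x = +60 mm (55 mm high). Beyond it each drops 5 mm to a level green seat with a stop
- slope: sloped part of the ramp (both gutters); origin at floor level on the crest, midway between the gutters; x uphill along the floors, y as the ramp's y, z square to the floors. Floors reach back to x = -150 mm. Gutters 25 mm wide inside, walls 4 mm thick and 7 mm high; at the low end a yellow lip, 6 mm long, 6 mm high; fingertips pass over walls and lip, with nothing else behind the mounts
- seat_a (a point): centre of a mount once seated in the gutter at the ramp's y = +34 mm, at ramp x = 72 mm, 65 mm above the worktop; 1 mm of play along x. The seat floor is 50 mm high and 28 mm long, from the crest's 5 mm step to the rubber-faced stop at ramp x = 88.5 mm, whose top is 79 mm high
- seat_b (a point): the same for the gutter at y = -34 mm
- red_mount_center (a point): centre of the red resin specimen mount, a cylinder 30 mm in diameter and 22 mm long, about 26 g, lying on its round side across one of the two gutters (either one), resting against the yellow lip at the low end; it rolls freely, back down too if let go on the slope
- cream_mount_center (a point): centre of the cream specimen mount, same size, at the low end of the other gutter; stays there
- lens_case_center (a point): centre (30 mm up) of a standing cream lens case with a black cap, the one nearest the ramp, 39 mm in diameter, 60 mm high, loose; stays
- gauge_block_center (a point): centre (12 mm up) of a grey gauge block, 60 x 34 x 24 mm, loose; stays
- gauge_pin_center (a point): centre (18 mm up) of a standing gauge pin, 12 mm in diameter, 36 mm high, loose; stays
- red_mount: the red mount's own frame: origin at the centre of one flat end, z along its axis towards the other end; x and y turn as it rolls
Things that resemble listed ones, but are neither listed nor needed, are in the scene too. Of the things that look like the red_mount, the largest one is meant.

How it is judged:
On the way:
1. the red mount is on its way up, rolling on the floor of its gutter (x of red_mount_center in the frame of slope between -0.1 and -0.01 m and z of red_mount_center in the frame of slope below 0.019 m), for 0.1 s.
At the end, for the whole second after the job is handed in: The red mount rests in the green seat at the top of its gutter, its centre within 6 mm of the seat point, on its round side (axis within 0.2 rad of square to the gutter), at rest and untouched; the cream mount and the things round the ramp lie within 10 mm of where they were ((distance between red_mount_center and seat_a below 0.006 m or distance between red_mount_center and seat_b below 0.006 m) and linear speed of red_mount below 0.02 m/s and angle between the z axis of red_mount and the y axis of ramp, either way round below 0.2 rad and distance of each of cream_mount_center, lens_case_center, gauge_block_center, gauge_pin_center from where it was at the start of the episode below 0.01 m).
It fails at once if the red mount is lifted off the gutter (more than 7 mm) (z of red_mount_center in the frame of slope above 0.022 m).
It fails at once if the cream mount is moved by more than 15 mm (distance of cream_mount_center from where it was at the start of the episode above 0.015 m).
It fails at once if the cream lens case with the black cap is moved by more than 15 mm (distance of lens_case_center from where it was at the start of the episode above 0.015 m).
It fails at once if the grey gauge block is moved by more than 15 mm (distance of gauge_block_center from where it was at the start of the episode above 0.015 m).
It fails at once if the steel gauge pin is moved by more than 15 mm (distance of gauge_pin_center from where it was at the start of the episode above 0.015 m).
It also fails if it takes over 35 s, if anything falls off the work surface, if the arm or the gripper's body presses on something with over 40 N, if the wrist force passes 120 N, or if a joint passes its speed limit or range.

ROBOT

A 6-joint arm with a two-finger parallel gripper is mounted at the origin on a cart in front of the work surface, level with it; the furniture and walls round the work are solid. World frame = base frame: x ahead of the robot, y to its left, z up, the work surface at z = 0. Lengths are in m, angles in rad, forces in N, time in s.
With the tool pointing down it reaches from about 0.35 to 0.975 m from the base axis. Payload 4.9 kg.
Tool frame: the origin (TCP) lies midway between the tips of the shut fingers; the grasp point (between the pads) lies grasp_offset behind it (grasp_offset is the distance from the TCP to the grasp point, in m); x points along the fingers, z is the direction in which the jaws open and shut, and the axes are right-handed (so a half turn about x gives the same grasp; the last joint's range is limited). The gripper opens to 85 mm and grips with 20 to 120 N. Pads are 22 mm wide; open, the fingers measure 114 mm over their backs; the gripper's body (76 mm by 85 mm) begins 54 mm behind the grasp point. The pads swing forward as they close: fully open they stand 13 mm farther back than shut.
Start: joints at [1.071, 0.053, 1.613, -0, 1.476, -0.119], TCP at [0.232, 0.58, 0.231] pointing down, gripper open.
Joint ranges: [-3.01, 3.01], [-1.01, 2.22], [0.06, 2.58], [-1.02, 4.17], [0.09, 2.62], [-3.14, 3.14]. Speed limits (rad/s): [2.57, 2.57, 3.14, 3.14, 3.14, 3.14].

INTERFACE

Orientations are given as a unit quaternion [x, y, z, w].
In Python, from plant import * gives the robot as it stands.
- The arm moves only by the tool servo_tool, never from a script. Its argument "commands" is a list of rows, each a list of 3 entries, a list of its own where there are three numbers: the closure, from -1 (fully open) to 1 (shut), so that 0 is half open, then the shift along the tool's x, y, z in m, then the turn about the tool's x in degrees. A call has exactly 8 rows; each row is the pose to reach, as a shift and turn from the pose commanded when the call began, along the tool's axes at that moment; what a row does not reach only later rows make up. A row lasts 1/10 s, in which the tool goes at most 50 mm and 8.59 degrees, less where a joint would pass 70% of its speed; a pose out of reach is approached as far as the arm can. A call with a gripper value outside its range is refused whole. The fingers move at their own pace and stop on an object; the grip force is fixed at half the most. Time passes only in rows, so rows that repeat a pose let the fingers close, or fill a call up. It gives the time, the measured TCP pose, the force and the opening at its end, in the units of the state.
- observe(): the state, without advancing time (a new reading comes with each control period).
- capture(name): name is "side" or "top"; returns a dict with "img" (400x640x3 uint8, blue, green, red), "depth" (400x640 float32, m along the optical axis (not along the pixel's ray), 0 where there is no reading), "fx", "fy", "cx", "cy" (pixels), "distortion" ([k1, k2, p1, p2, k3] as OpenCV has them; the pictures are not rectified), "xyz" and "attitude" of the camera in the world. Camera axes: x right, y up, looking along -z (the intrinsics and any distortion apply to the point x, -y, -z); pixel columns grow to the right and rows downward; lengths in m; the calibration is good to about 2 mm. A picture is of the moment at which its call begins.
- sign_off(): hands the job in, once; it reports no verdict.
The state is a dict: "time_s": time; "joint_positions": joint angles; "joint_velocities": joint speeds; "joint_efforts": joint torques, N m; "ee_pos": TCP position; "tool_rot": TCP orientation; "ft_force": force on the tool from outside, world axes, zero at the start; "ft_torque": the same for the moment, N m; "gripper_width": finger opening in m.
Only numpy, scipy, OpenCV 4.12 (cv2) and the standard library are available. Lean on these libraries where they do the work, as an engineer would, in place of code of your own. Each camera call takes 0.05 s, during which the arm holds its last target.

## Working session

There is one attempt and no reset: what is moved stays moved. The work goes in short steps, Python scripts to look and compute and a tool call to move; the robot and the scene stay as the last step left them, time stands still between calls to the robot, and variables do not carry over. Pictures are saved under pics/ and viewed, and the job is handed in when it is done.

Besides the shell and the picture viewer there is one more tool, called after "Call:" as name(argument=value, ...) on one line, values as JSON. servo_tool: Moves the arm, as the interface text tells. Its arguments: {"type":"object","properties":{"commands":{"type":"array"}},"required":["commands"]}

```bash
mkdir -p pics; ls; python3 - <<'E'
from plant import *
import cv2,numpy as np,pickle
s=observe();print(s)
for n in("side","top"):
    c=capture(n);pickle.dump(c,open(n+"0.pkl","wb"));cv2.imwrite(f"pics/{n}0.png",c["img"])
    print(n,[c[k] for k in("fx","fy","cx","cy","distortion","xyz","attitude")])
E
```

```text
pics
{'time_s': 0.0, 'joint_positions': array([ 1.07097066e+00,  5.33658080e-02,  1.61428493e+00, -1.08734082e-05,
        1.47597716e+00, -1.18993795e-01]), 'joint_velocities': array([ 2.10047588e-04, -8.08488777e-04, -4.13569932e-04,  1.60894577e-04,
        5.46133569e-04,  1.31995966e-05]), 'joint_efforts': array([-8.07950391e-05, -3.93716419e+01, -3.70161545e+01, -1.86909128e-04,
        7.35191221e-03,  3.91438263e-06]), 'ee_pos': array([0.23201089, 0.57968076, 0.23006288]), 'tool_rot': array([-0.39666235,  0.58623378,  0.39599611,  0.58495813]), 'ft_force': array([ 0.26236658,  0.47809153, -0.30318587]), 'ft_torque': array([ 0.02736036,  0.0652052 , -0.07962808]), 'gripper_width': 0.08531791937894487}
side [450.1342530662665, 450.1342530662665, 311.58586118833836, 204.08415915618266, array([-0.06738742,  0.        ,  0.        ,  0.        ,  0.        ]), array([ 0.46245246, -0.55925865,  0.59464336]), array([ 0.42815215, -0.02152412, -0.05602205,  0.9017117 ])]
top [363.9322730561021, 363.9322730561021, 319.356083539714, 203.83858940605745, array([-0.02296064,  0.        ,  0.        ,  0.        ,  0.        ]), array([0.48559061, 0.11352729, 0.9023472 ]), array([-0.0077054 ,  0.03616229,  0.70739198, -0.70585374])]
```

View pics/side0.png

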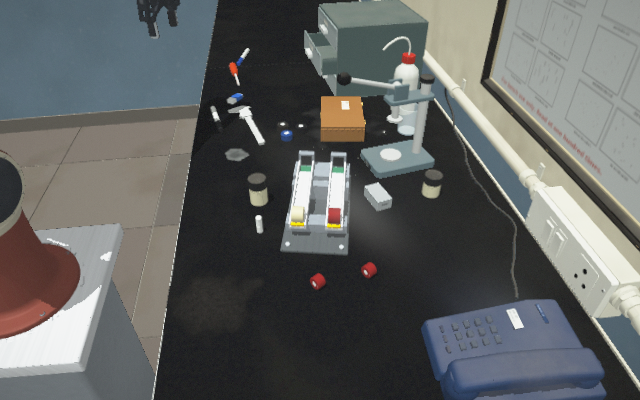

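View pics/top0.png

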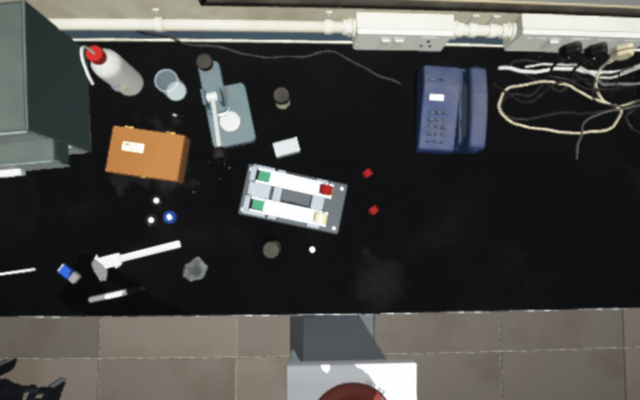

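The side view shows the ramp with its low end towards the side camera. The red mount is at (334,215) in the gutter farther from the robot, and the cream mount is at (298,214). The stop ends are at about (306,158) and (338,158). In the top view red is at (327,189), cream at (320,218), and the green seats at (263,175) and (257,205).

```bash
cat > h.py <<'E'
import cv2,numpy as np,pickle
from scipy.spatial.transform import Rotation as R
def K(c): return np.array([[c["fx"],0,c["cx"]],[0,c["fy"],c["cy"]],[0,0,1]])
def ray(c,uv):
    p=cv2.undistortPoints(np.array(uv,float).reshape(-1,1,2),K(c),np.array(c["distortion"]))[:,0]
    d=np.c_[p[:,0],-p[:,1],-np.ones(len(p))]
    return R.from_quat(c["attitude"]).apply(d)
def onplane(c,uv,z):
    d=ray(c,uv);o=np.array(c["xyz"]);return o+d*((z-o[2])/d[:,2])[:,None]
def tri(cs,uvs):
    A=np.zeros((3,3));b=np.zeros(3);L=[]
    for c,u in zip(cs,uvs):
        d=ray(c,[u])[0];d/=np.linalg.norm(d);P=np.eye(3)-np.outer(d,d);A+=P;b+=P@c["xyz"];L.append((P,c["xyz"]))
    x=np.linalg.solve(A,b);return x,[np.linalg.norm(P@(x-o)) for P,o in L]
def blobs(c,lo,hi,roi,amin=6):
    h=cv2.cvtColor(c["img"],cv2.COLOR_BGR2HSV);m=cv2.inRange(h,lo,hi)
    k=np.zeros_like(m);x0,y0,x1,y1=roi;k[y0:y1,x0:x1]=m[y0:y1,x0:x1]
    n,l,s,ce=cv2.connectedComponentsWithStats(k)
    return [(s[i,4],s[i,:4].tolist(),ce[i]) for i in range(1,n) if s[i,4]>=amin]
def pts(c,roi):
    "depth cloud of a roi"
    x0,y0,x1,y1=roi;v,u=np.mgrid[y0:y1,x0:x1];d=ray(c,np.c_[u.ravel(),v.ravel()])
    z=c["depth"][y0:y1,x0:x1].ravel()
    # depth along axis: ray has unit depth
    return np.array(c["xyz"])+d*z[:,None], z>0
E
python3 - <<'E'
from h import *
S=pickle.load(open("side0.pkl","rb"));T=pickle.load(open("top0.pkl","rb"))
rois={"s":(270,140,400,300),"t":(235,150,390,240)}
C={"red":[((0,120,60),(8,255,255)),((172,120,60),(180,255,255))],"green":[((45,80,30),(90,255,255))],"yel":[((22,120,90),(34,255,255))],"cream":[((15,40,120),(28,119,255))]}
for n,c in (("s",S),("t",T)):
    for k,v in C.items():
        for lo,hi in v:
            for b in blobs(c,lo,hi,rois[n]): print(n,k,b[0],b[1],b[2].round(1))
    im=c["img"];x0,y0,x1,y1=rois[n];cv2.imwrite(f"pics/z{n}.png",cv2.resize(im[y0:y1,x0:x1],None,fx=3.6 if n=="s" else 5,fy=3.6 if n=="s" else 5,interpolation=cv2.INTER_CUBIC)[:600,:800])
E
```

```text
s red 157 [329, 208, 11, 15] [333.9 215.3]
s red 152 [361, 262, 16, 16] [368.8 269.1]
s red 154 [310, 273, 16, 17] [318.  280.4]
s green 46 [301, 166, 10, 5] [305.2 168.2]
s green 50 [332, 167, 12, 6] [337.7 169.5]
s yel 49 [291, 222, 13, 4] [296.9 223.5]
s yel 50 [327, 223, 14, 5] [332.9 225.5]
s cream 95 [291, 207, 13, 16] [297.7 217.4]
s cream 16 [290, 223, 14, 4] [295.8 225.6]
s cream 13 [329, 226, 12, 3] [334.9 227.8]
t red 71 [362, 168, 11, 10] [367.1 172.6]
t red 89 [320, 185, 12, 10] [325.4 189.2]
t red 74 [368, 205, 11, 10] [373.1 209.7]
t green 93 [257, 172, 13, 9] [263.3 175.9]
t green 100 [251, 200, 13, 10] [257.  204.5]
t cream 21 [314, 213, 4, 8] [315.3 216.2]
t cream 25 [323, 215, 5, 10] [325.3 219.5]
```

View pics/zs.png

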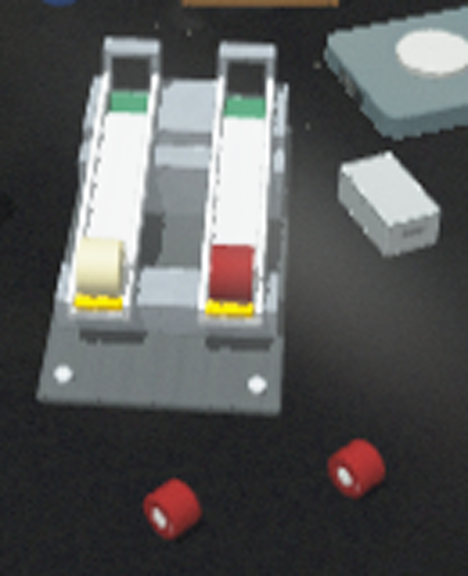

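View pics/zt.png

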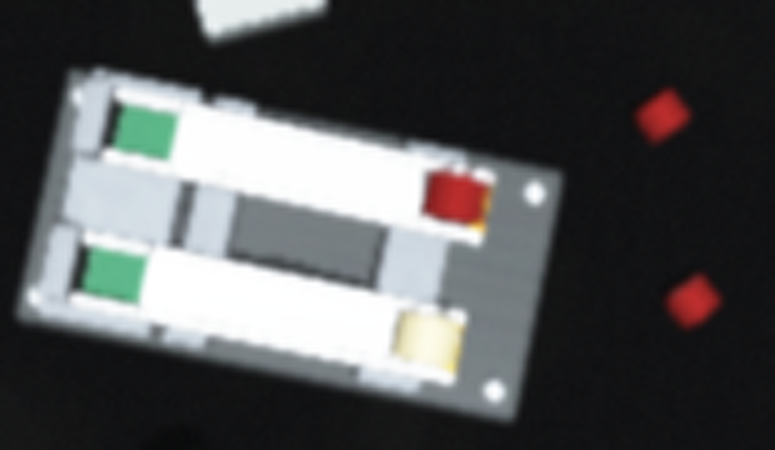

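```bash
python3 - <<'E'
from h import *
S=pickle.load(open("side0.pkl","rb"));T=pickle.load(open("top0.pkl","rb"))
q=np.array([(70,68),(562,172),(513,420),(18,320)])/5+[235-.4,150-.4]
P=onplane(T,q,0.008);print("plate",P.round(4),[np.linalg.norm(P[i]-P[(i+1)%4]).round(4) for i in range(4)],P.mean(0))
sc=onplane(T,np.array([(535,193),(495,391),(75,97),(37,297)])/5+[234.6,149.6],.01);print("screws",sc.round(4))
e=(P[0]-P[1])+(P[3]-P[2]);print("yaw",np.degrees(np.arctan2(e[1],e[0])))
g=onplane(T,[(263.3,175.9),(257,204.5)],.05);print("green top",g, np.linalg.norm(g[0]-g[1]));
gs=onplane(S,[(337.7,169.5),(305.2,168.2)],.05);print("green side",gs)
d=g[0]-g[1];print("yaw from green",np.degrees(np.arctan2(d[0],-d[1])))  
print("green tri",tri([S,T],[(337.7,169.5),(263.3,175.9)]))
for n,u,v in(("red",(333.9,215.3),(326.0,189.2)),("cream",(297.7,214.8),(320.5,217.8))):
    print(n,tri([S,T],[u,v]),onplane(T,[v],.055),onplane(S,[u],.055))
for n,c,z,uv in(("pin",T,.036,(312,250)),("case",T,.06,(271.5,249.5)),("block",T,.024,(286.5,147))): print(n,onplane(c,[uv],z))
# depth cloud
p,ok=pts(T,(235,150,350,240));print("depth z pctl",np.percentile(p[ok][:,2],[1,10,50,90,99]).round(4))
E
```

```text
plate [[0.6417 0.2516 0.008 ]
 [0.5904 0.0086 0.008 ]
 [0.4678 0.0338 0.008 ]
 [0.5175 0.2757 0.008 ]] [np.float64(0.2484), np.float64(0.1251), np.float64(0.247), np.float64(0.1265)] [0.55434199 0.14243087 0.008     ]
screws [[0.5797 0.0223 0.01  ]
 [0.4821 0.0427 0.01  ]
 [0.6269 0.2487 0.01  ]
 [0.5286 0.2663 0.01  ]]
yaw 78.24764487161187
green top [[0.60435262 0.21052679 0.05      ]
 [0.53712859 0.22473965 0.05      ]] 0.06871008571449452
green side [[0.60565516 0.21103207 0.05      ]
 [0.53813963 0.2248915  0.05      ]]
yaw from green 78.06202480353201
green tri (array([0.60492149, 0.21043373, 0.05038556]), [np.float64(0.000619397645521631), np.float64(0.0006193976455215128)])
red (array([0.57341035, 0.06337455, 0.05186295]), [np.float64(0.0005172542748058179), np.float64(0.0005172542748055861)]) [[0.57257022 0.06360627 0.055     ]] [[0.57328981 0.05979551 0.055     ]]
cream (array([0.50682222, 0.0764467 , 0.04937262]), [np.float64(0.0010489987127634344), np.float64(0.0010489987127633332)]) [[0.50564105 0.07674381 0.055     ]] [[0.50740311 0.06986607 0.055     ]]
pin [[0.42993575 0.09633505 0.036     ]]
case [[0.4331343  0.18966532 0.06      ]]
block [[0.67899785 0.15769848 0.024     ]]
depth z pctl [-0.0029 -0.001   0.0058  0.0527  0.0789]
```

```bash
cat >> h.py <<'E'
yaw=np.radians(78.15);C0=np.array([.555,.1432]);ex=np.array([np.cos(yaw),np.sin(yaw)]);ey=np.array([-ex[1],ex[0]])
def w(x,y,z): return np.r_[C0+x*ex+y*ey,z]
def toramp(p): d=np.array(p[:2])-C0;return np.r_[d@ex,d@ey,p[2]]
E
python3 - <<'E'
from h import *
from plant import *
import plant
s=observe();print([k for k in dir(plant) if not k.startswith('_')][:30])
M=R.from_quat(s["tool_rot"]).as_matrix();print(M.round(3));
for i,n in((1,'y'),(2,'z')): print(n,np.degrees(np.arctan2(M[1,i],M[0,i])))
a=w(-.125,-.034,.12);print(a,s["ee_pos"]);print("ramp of tcp",toramp(s["ee_pos"]))
print("tool shift",M.T@(a-s["ee_pos"]))
E
```

```text
['IKError', 'capture', 'grasp_offset', 'observe', 'sign_off']
[[-0.001 -0.928  0.372]
 [-0.002  0.372  0.928]
 [-1.     0.    -0.002]]
y 158.18161764975554
z 68.18163944666532
[0.56260664 0.01388202 0.12      ] [0.232024   0.579736   0.23018952]
ramp of tcp [0.36090961 0.40573567 0.23018952]
tool shift [ 0.11081943 -0.51723327 -0.40225133]
```

Call:
servo_tool(commands=[[1,[0,-0.03,-0.023],5],[1,[0,-0.06,-0.047],10],[1,[0,-0.09,-0.07],15],[1,[0,-0.12,-0.093],20],[1,[0,-0.15,-0.117],25],[1,[0,-0.18,-0.14],30],[1,[0,-0.21,-0.163],35],[1,[0,-0.24,-0.187],40]])

```text
time_s: 0.9
ee_pos: [0.3859, 0.3159, 0.2308]
tool_rot: [-0.171, 0.686, 0.171, 0.686]
ft_force: [1.0, 0.8, 0.2]
gripper_width: 0.0
```

```bash
cat > st.py <<'E'
from h import *
from plant import *
import sys
s=observe();M=R.from_quat(s["tool_rot"]).as_matrix()
print("t",s["time_s"],"q",s["joint_positions"].round(2),"F",s["ft_force"].round(2),"w",s["gripper_width"])
print("yaw y",np.degrees(np.arctan2(M[1,1],M[0,1])),"tilt",M[2].round(4),"ramp",toramp(s["ee_pos"]).round(4))
if len(sys.argv)>3:
    print("shift",(M.T@(w(*map(float,sys.argv[1:4]))-s["ee_pos"])).round(4))
E
python3 st.py -.125 -.034 .12
```

```text
t 0.9 q [ 0.54 -0.26  1.9  -0.    1.5   0.05] F [0.98 0.77 0.15] w 1.809607474651335e-05
yaw y 117.98887215460805 tilt [-1.e+00 -1.e-04 -5.e-04] ramp [0.1343 0.201  0.2308]
shift [ 0.1108 -0.3496  0.0144]
```

Call:
servo_tool(commands=[[1,[0,-0.045,0.002],5],[1,[0,-0.09,0.004],10],[1,[0,-0.135,0.006],15],[1,[0,-0.18,0.008],20],[1,[0,-0.225,0.01],25],[1,[0,-0.27,0.012],30],[1,[0,-0.315,0.013],35],[1,[0.02,-0.35,0.014],39.8]])

```text
time_s: 1.7
ee_pos: [0.5658, 0.0129, 0.214]
tool_rot: [0.073, 0.701, -0.073, 0.705]
ft_force: [1.8, 0.6, 0.7]
gripper_width: 0.0
```

```bash
python3 st.py -.115 -.034 .06
```

```text
t 1.7 q [-0.11 -0.08  1.77 -0.    1.44  0.1 ] F [1.75 0.59 0.67] w 9.191655243453634e-06
yaw y 78.09764064689392 tilt [-1.e+00  4.e-04  6.e-03] ramp [-0.1253 -0.0373  0.214 ]
shift [ 0.154   0.0102 -0.0042]
```

Call:
servo_tool(commands=[[1,[0.03,0.0,-0.003],0],[1,[0.06,0.002,-0.003],0],[1,[0.09,0.004,-0.003],0],[1,[0.12,0.006,-0.003],0],[1,[0.14,0.007,-0.003],0],[1,[0.15,0.007,-0.003],0],[1,[0.15,0.007,-0.003],0],[1,[0.15,0.007,-0.003],0]])

```text
time_s: 2.5
ee_pos: [0.5623, 0.0229, 0.0622]
tool_rot: [0.072, 0.703, -0.072, 0.704]
ft_force: [-0.2, 0.1, 0.4]
gripper_width: -0.0001
```

```bash
python3 st.py -.115 -.034 .045
python3 - <<'E'
from h import *
from plant import *
for n,r in(("side",(270,140,400,260)),("top",(235,140,395,240))):
    c=capture(n);pickle.dump(c,open(n+"1.pkl","wb"));x0,y0,x1,y1=r
    cv2.imwrite(f"pics/{n}1.png",cv2.resize(c["img"][y0:y1,x0:x1],None,fx=5,fy=5,interpolation=cv2.INTER_CUBIC))
E
```

```text
t 2.5 q [-0.09  0.07  1.89 -0.    1.18  0.11] F [-0.19  0.08  0.44] w -0.00011660248121038714
yaw y 78.38189652561424 tilt [-1.0e+00  1.0e-04  1.1e-03] ramp [-0.1162 -0.0318  0.0622]
shift [0.0172 0.0012 0.0021]
```

View pics/side1.png

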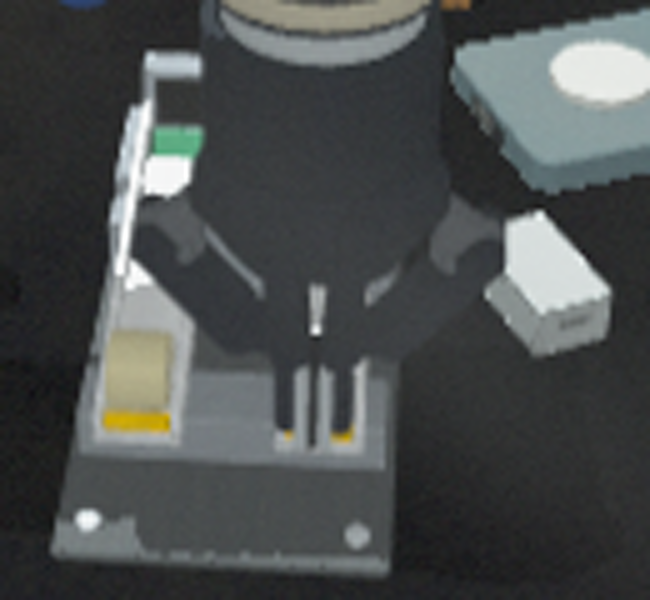

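View pics/top1.png

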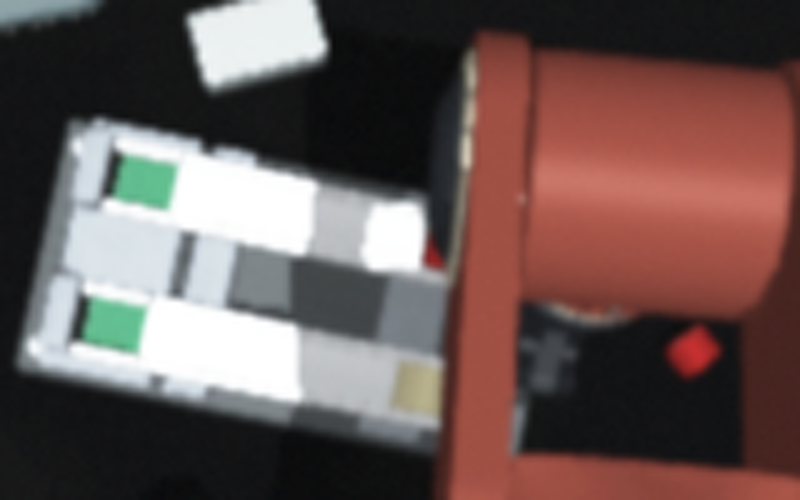

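The side view shows the shut fingertips centred on the red gutter, just behind the yellow lip at zoomed (315,445). The linkage stays well above the cream mount. Next I lower the tips and make contact slowly.

Call:
servo_tool(commands=[[1,[0.006,0,0.001],0],[1,[0.012,0,0.001],0],[1,[0.016,0,0.001],0],[1,[0.017,0.003,0.001],0],[1,[0.017,0.006,0.001],0],[1,[0.017,0.009,0.001],0],[1,[0.017,0.012,0.001],0],[1,[0.017,0.012,0.001],0]])

```text
time_s: 3.4
ee_pos: [0.5653, 0.035, 0.0446]
tool_rot: [0.071, 0.703, -0.071, 0.704]
ft_force: [0.7, -0.2, 0.6]
gripper_width: 0.0
```

```bash
python3 st.py -.1 -.033 .045
```

```text
t 3.4 q [-0.07  0.11  1.89  0.    1.15  0.13] F [ 0.71 -0.23  0.58] w 8.221334982023826e-06
yaw y 78.41465725561851 tilt [-1.e+00  1.e-04  5.e-04] ramp [-0.1038 -0.0323  0.0446]
shift [-0.0004  0.0038  0.0007]
```

Call:
servo_tool(commands=[[1,[-0.001,0.005,0],0],[1,[-0.0015,0.01,0],0],[1,[-0.002,0.015,0],0],[1,[-0.003,0.02,0],0],[1,[-0.0035,0.025,0],0],[1,[-0.004,0.03,0],0],[1,[-0.005,0.035,0],0],[1,[-0.0055,0.04,0],0]])

```text
time_s: 4.2
ee_pos: [0.5733, 0.0742, 0.0499]
tool_rot: [0.072, 0.703, -0.072, 0.704]
ft_force: [-0.1, -0.5, -0.0]
gripper_width: -0.0001
```

```bash
python3 st.py -.0238 -.033 .0563
python3 - <<'E'
from h import *
from plant import *
for n,r in(("side",(270,140,400,260)),("top",(235,140,395,240))):
    c=capture(n);pickle.dump(c,open(n+"2.pkl","wb"));x0,y0,x1,y1=r
    cv2.imwrite(f"pics/{n}2.png",cv2.resize(c["img"][y0:y1,x0:x1],None,fx=5,fy=5,interpolation=cv2.INTER_CUBIC))
E
```

```text
t 4.2 q [-0.    0.12  1.86 -0.    1.16  0.2 ] F [-0.07 -0.46 -0.03] w -0.00011324041253900954
yaw y 78.38576755320561 tilt [-1.e+00  0.e+00  1.e-04] ramp [-0.0638 -0.032   0.0499]
shift [-0.0064  0.04    0.0011]
```

View pics/side2.png

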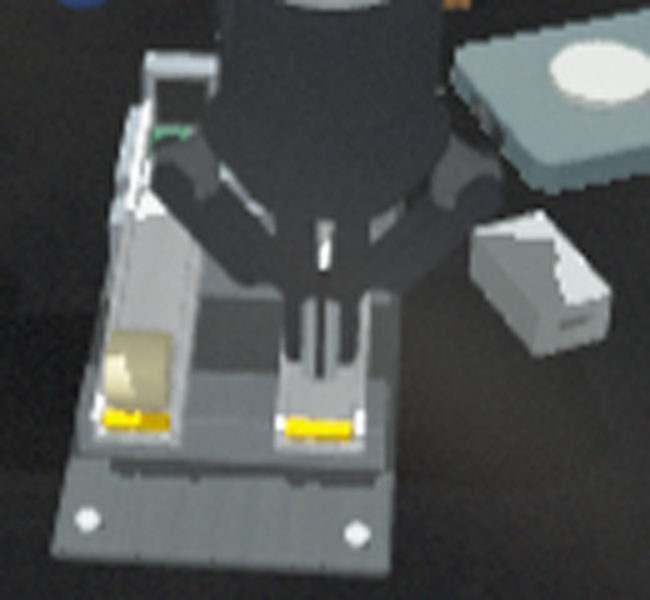

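View pics/top2.png

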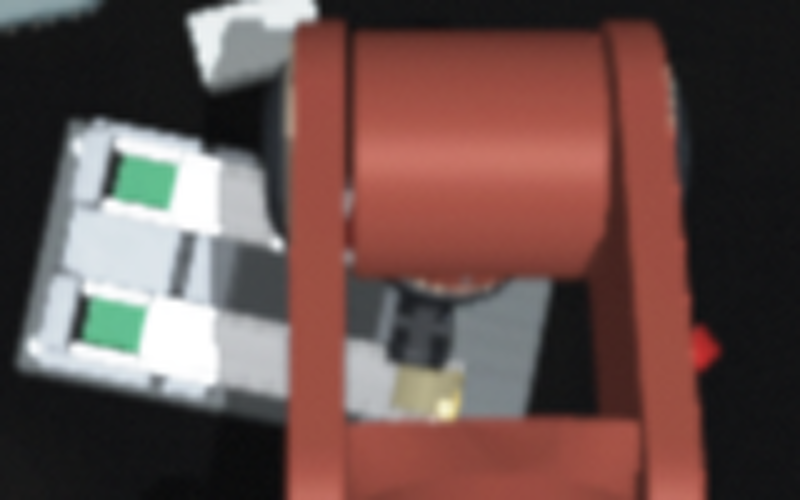

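The lip at zoomed (318,428) is now clear, the fingers are centred in the gutter, and the cream mount has not moved. The red mount is hidden ahead of the fingers, so I keep pushing.

Call:
servo_tool(commands=[[1,[-0.001,0.005,0.0],0],[1,[-0.0015,0.01,0.0],0],[1,[-0.0025,0.015,0.0005],0],[1,[-0.003,0.02,0.0005],0],[1,[-0.004,0.025,0.0005],0],[1,[-0.0045,0.03,0.0005],0],[1,[-0.0055,0.035,0.0005],0],[1,[-0.006,0.04,0.0005],0]])

```text
time_s: 5.1
ee_pos: [0.5818, 0.1132, 0.0559]
tool_rot: [0.072, 0.703, -0.072, 0.704]
ft_force: [0.3, -0.7, 0.2]
gripper_width: 0.0001
```

```bash
cat > shot.py <<'E'
from h import *
from plant import *
import sys
k=sys.argv[1]
ims=[]
for n,r in(("side",(270,140,400,260)),("top",(235,150,365,270))):
    c=capture(n);pickle.dump(c,open(n+k+".pkl","wb"));x0,y0,x1,y1=r
    ims.append(cv2.resize(c["img"][y0:y1,x0:x1],None,fx=3,fy=3,interpolation=cv2.INTER_CUBIC))
    for lo,hi in(((0,120,50),(8,255,255)),):
        for b in blobs(c,lo,hi,r): print(n,b[0],b[1],b[2].round(1))
cv2.imwrite(f"pics/st{k}.png",np.hstack(ims))
E
python3 st.py 0.0162 -.033 .062; python3 shot.py 3
```

```text
t 5.1 q [ 0.07  0.15  1.82 -0.    1.17  0.27] F [ 0.31 -0.67  0.23] w 5.518588373400464e-05
yaw y 78.38686695839081 tilt [-1.e+00  0.e+00  1.e-04] ramp [-0.0238 -0.0324  0.0559]
shift [-0.0061  0.04    0.0008]
top 7968 [267, 150, 87, 120] [308.5 210.6]
top 14 [362, 171, 3, 7] [363.4 173.5]
```

View pics/st3.png

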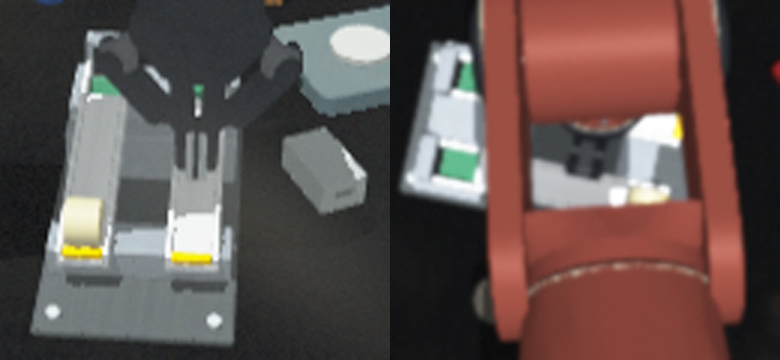

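The side view shows the gutter empty behind the fingers, with the tips at about (195,170) and the cream mount still on its lip. I keep going up towards the crest.

Call:
servo_tool(commands=[[1,[-0.001,0.005,0.0],0],[1,[-0.0015,0.01,0.0],0],[1,[-0.002,0.015,0.0],0],[1,[-0.003,0.02,0.0],0],[1,[-0.0035,0.025,0.0],0],[1,[-0.004,0.03,0.0],0],[1,[-0.005,0.035,0.0],0],[1,[-0.0055,0.04,0.0],0]])

```text
time_s: 6.0
ee_pos: [0.5899, 0.1524, 0.0614]
tool_rot: [0.072, 0.703, -0.072, 0.704]
ft_force: [0.0, -0.3, -0.3]
gripper_width: 0.0001
```

```bash
python3 st.py 0.044 -.033 .0655; python3 shot.py 4
```

```text
t 6.0 q [ 0.13  0.18  1.78 -0.    1.19  0.33] F [ 0.05 -0.29 -0.32] w 8.002496490006438e-05
yaw y 78.38174855170045 tilt [-1.e+00 -0.e+00  1.e-04] ramp [ 0.0162 -0.0322  0.0614]
shift [-0.0041  0.0278  0.0009]
top 8060 [239, 150, 92, 120] [282.4 211.2]
top 14 [362, 171, 3, 6] [363.3 173.5]
```

View pics/st4.png

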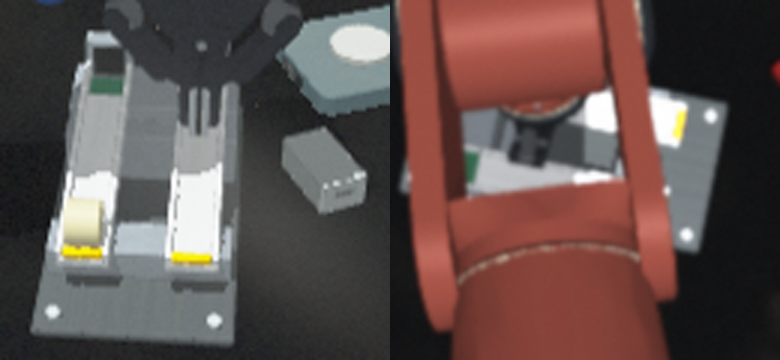

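Call:
servo_tool(commands=[[1,[-0.0005,0.004,0.0],0],[1,[-0.001,0.008,0.0],0],[1,[-0.0015,0.012,0.0],0],[1,[-0.002,0.015,0.0],0],[1,[-0.0025,0.018,0.0],0],[1,[-0.003,0.021,0.0],0],[1,[-0.0035,0.024,0.0],0],[1,[-0.0035,0.025,0.0],0]])

```text
time_s: 6.9
ee_pos: [0.5949, 0.1768, 0.0649]
tool_rot: [0.072, 0.703, -0.071, 0.704]
ft_force: [1.3, -0.4, 0.1]
gripper_width: -0.0002
```

```bash
python3 st.py 0.044 -.033 .0655; python3 shot.py 5
```

```text
t 6.9 q [0.17 0.2  1.75 0.   1.2  0.37] F [ 1.28 -0.43  0.09] w -0.00021054158778532355
yaw y 78.39893423494514 tilt [-1.e+00  2.e-04  1.e-04] ramp [ 0.0411 -0.0321  0.0649]
shift [-0.0006  0.0029  0.0009]
top 7168 [235, 150, 82, 120] [272.4 214.2]
top 15 [362, 170, 3, 8] [363.5 173.5]
```

View pics/st5.png

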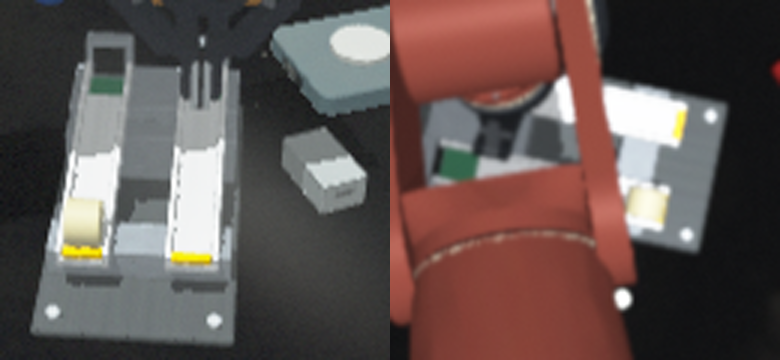

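Call:
servo_tool(commands=[[1,[-0.0005,0.001,0.0],0],[1,[-0.0005,0.002,0.0],0],[1,[-0.0005,0.0025,0.0],0],[1,[-0.0005,0.0025,0.0],0],[1,[-0.0005,0.0025,0.0],0],[1,[-0.001,-0.003,0.0],0],[1,[-0.001,-0.01,0.0],0],[1,[-0.001,-0.018,0.0],0]])

```text
time_s: 7.8
ee_pos: [0.591, 0.1582, 0.0658]
tool_rot: [0.071, 0.703, -0.072, 0.703]
ft_force: [0.4, 0.2, 0.2]
gripper_width: 0.0004
```

```bash
python3 st.py 0.044 -.033 .0655; python3 shot.py 6
```

```text
t 7.8 q [ 0.14  0.18  1.77 -0.    1.2   0.34] F [0.36 0.16 0.17] w 0.00038099496580478365
yaw y 78.38876178086637 tilt [-1.e+00 -1.e-04  0.e+00] ramp [ 0.0221 -0.0322  0.0658]
shift [0.0003 0.0219 0.0009]
top 8142 [235, 150, 94, 120] [279.3 211.3]
top 12 [362, 171, 3, 6] [363.4 173.2]
```

View pics/st6.png

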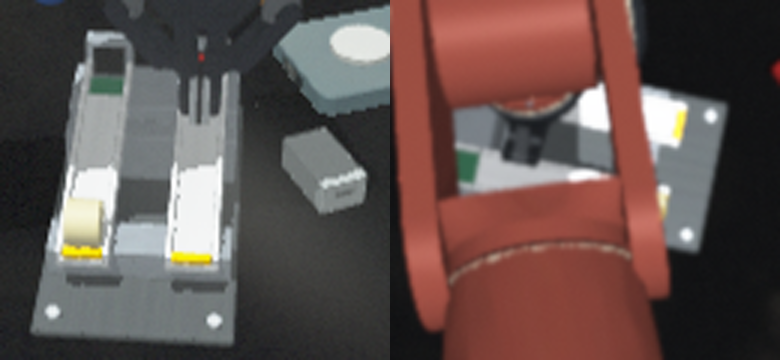

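Red now shows through the gap between the fingers at (201,57), so the mount stayed up at the top end. I raise the arm and back away downhill to see it clearly.

Call:
servo_tool(commands=[[1,[-0.02,-0.01,0.0],0],[1,[-0.06,-0.02,0.0],0],[1,[-0.1,-0.04,0.0],0],[1,[-0.14,-0.07,0.0],0],[1,[-0.16,-0.11,0.0],0],[1,[-0.16,-0.15,0.0],0],[1,[-0.16,-0.19,0.0],0],[1,[-0.16,-0.21,0.0],0]])

```text
time_s: 8.7
ee_pos: [0.5482, -0.0495, 0.2263]
tool_rot: [0.072, 0.703, -0.073, 0.704]
ft_force: [-0.2, -0.3, 1.6]
gripper_width: -0.0003
```

```bash
python3 st.py; python3 shot.py 7
```

```text
t 8.7 q [-0.22 -0.12  1.79 -0.    1.47 -0.02] F [-0.19 -0.3   1.62] w -0.0003437952146333144
yaw y 78.23810262069134 tilt [-1.e+00 -7.e-04  9.e-04] ramp [-0.19   -0.0329  0.2263]
top 96 [257, 171, 13, 10] [263.1 175.7]
top 9 [363, 171, 2, 5] [363.6 173.2]
```

View pics/st7.png

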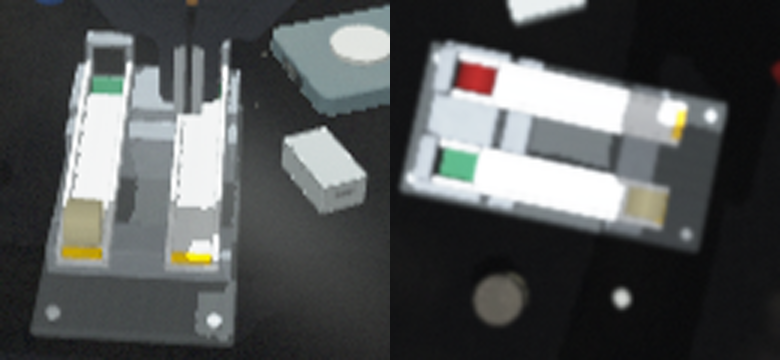

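The top view shows the red mount covering the green seat at zoomed (477,78). I check this in numbers and compare the other objects with the first pictures.

```bash
python3 - <<'E'
from h import *
T0=pickle.load(open("top0.pkl","rb"));T=pickle.load(open("top7.pkl","rb"));S=pickle.load(open("side7.pkl","rb"))
p=onplane(T,[(263.1,175.7)],.07)[0];print("red",p,"ramp",toramp(p).round(4),"target",w(.072,-.034,.065))
d=cv2.absdiff(T["img"],T0["img"]).max(2)
q,ok=pts(T,(259,173,267,179));print("top depth z",np.percentile(q[ok][:,2],[10,50,90]))
h=cv2.cvtColor(T["img"],cv2.COLOR_BGR2HSV);m=cv2.inRange(h,(0,120,50),(8,255,255));m[:,:250]=0;m[:,275:]=0;m[:165]=0;m[190:]=0
c=max(cv2.findContours(m,0,2)[0],key=cv2.contourArea);print(cv2.minAreaRect(c))
def loc(c,roi,lo,hi):
    b=max(blobs(c,lo,hi,roi),key=lambda b:b[0]);return b[0],b[2].round(1)
for n,roi,lo,hi in(("block",(270,132,305,162),(0,0,110),(180,80,255)),("pin",(305,243,320,257),(0,0,110),(180,80,255)),("case",(258,236,285,262),(0,0,45),(180,255,255)),("cream",(310,208,332,228),(15,40,70),(35,200,255))):
    print(n,loc(T0,roi,lo,hi),loc(T,roi,lo,hi))
E
```

```text
red [0.60202672 0.20871017 0.07      ] ramp [ 0.0738 -0.0326  0.07  ] target [0.60306063 0.20668367 0.065     ]
top depth z [0.07688734 0.07921162 0.08098233]
((263.15386962890625, 175.73077392578125), (11.57085132598877, 8.040761947631836), 11.309932708740234)
block (np.int32(406), array([286. , 146.9])) (np.int32(412), array([286.1, 146.9]))
pin (np.int32(37), array([311.9, 249.1])) (np.int32(25), array([311.8, 249. ]))
case (np.int32(248), array([271.2, 249.3])) (np.int32(250), array([271.2, 249.2]))
cream (np.int32(25), array([325.3, 219.5])) (np.int32(118), array([320.7, 217.9]))
```

Call:
servo_tool(commands=[[1,[0,-0.03,0],0],[1,[0,-0.06,0],0],[1,[0,-0.09,0],0],[1,[0,-0.12,0],0],[1,[0,-0.15,0],0],[1,[0,-0.15,0],0],[1,[0,-0.15,0],0],[1,[0,-0.15,0],0]])

```text
time_s: 9.6
ee_pos: [0.519, -0.1926, 0.2257]
tool_rot: [0.071, 0.704, -0.071, 0.704]
ft_force: [0.2, 0.6, 0.3]
gripper_width: -0.0001
```

```bash
python3 shot.py 8
```

```text
top 95 [257, 171, 13, 10] [263.2 175.7]
top 13 [362, 170, 3, 7] [363.4 173.2]
```

View pics/st8.png

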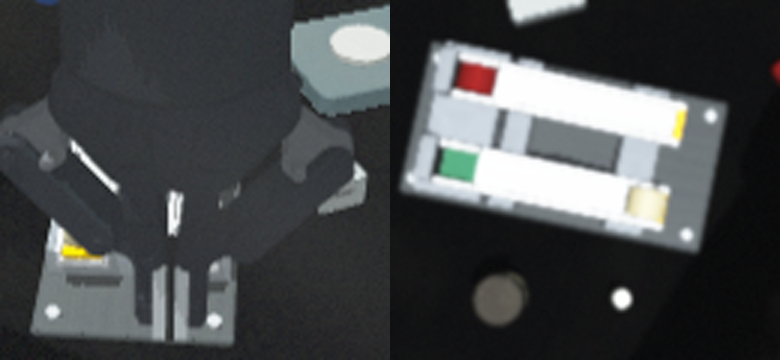

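The red mount has not moved between the two frames (263.1 and 263.2, 175.7), and the depth puts its top at about 79–80 mm, which fits a seated mount. I hand the job in.

```bash
python3 -c "
from plant import *
print(sign_off())"
```

```text
the job is handed in; nothing more can be done
None
```

I pushed the red mount up the gutter at ramp y = -34 mm with shut fingertips. It went over the crest into the green seat, and I drew the fingers away. I handed the job in at about 9.6 s, and the sign-off reports no verdict.

- **Red mount:** the top view puts it at ramp (74, -33) mm, about 2 mm from the seat point, which is within the calibration error. Depth puts its top 79 mm up, where a seated mount should be 80 mm. It lies square to the gutter and did not move between two frames 0.9 s apart.
- **Other things:** the gauge block, gauge pin and lens case moved by no more than 0.1 pixel in the top view. The cream mount is still at its lip. Its colour mask split in the first picture, so I compared it with an estimate by eye from that picture, and it agrees to about 0.2 pixel.
- **Forces:** wrist readings at the end of each move stayed below 2 N.
- **Not checked:** I could not confirm the final position from the side camera, because the gripper blocked its view. That check rests on the top camera alone.
- **Disagreement:** two estimates of the ramp's centre differed by about 3 mm along its length. I used a value between them.

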